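Set and lock the drawer divider at the marker clip

ROBOT

A 6-joint arm with a two-finger parallel gripper is mounted at the origin on a cart in front of the work surface, level with it; the furniture and walls round the work are solid. World frame = base frame: x ahead of the robot, y to its left, z up, the work surface at z = 0. Lengths are in m, angles in degrees, forces in N, time in s.
With the tool pointing down it reaches from about 0.3 to 0.75 m from the base axis. Payload 8.5 kg.
Tool frame: the origin (TCP) lies midway between the tips of the shut fingers; the grasp point (between the pads) lies behind it (grasp_offset is the z of the grasp point in the tool frame, in m); z points along the fingers, y is the direction in which the jaws open and shut (so a half turn about z gives the same grasp; the last joint's range is limited). The gripper opens to 85 mm and grips with 20 to 120 N. Pads are 22 mm wide; open, the fingers measure 114 mm over their backs; the gripper's body (76 mm by 85 mm) begins 54 mm behind the grasp point. The pads swing forward as they close: fully open they stand 13 mm farther back than shut.
Start: joints at [-84.93, 21.807, 74.336, -0, 83.858, -12.336], TCP at [0.165, -0.525, 0.231] pointing down, gripper open.
Joint ranges: [-178.18, 178.18], [-50.72, 133.34], [12.68, 142.11], [-81.47, 261.47], [9.98, 163.14], [-165.26, 165.26]. Speed limits (degrees/s): [136.94, 136.94, 180, 180, 180, 180].

INTERFACE

Orientations are given as a 3x3 rotation matrix whose columns are the frame's x, y, z axes.
In Python, from rig import * gives the robot as it stands.
- The arm moves only by the shell command python3 -m pendant 'ROWS' [FORCE]. ROWS is JSON, one flat list of numbers, 7 for each row, row after row: the finger opening in mm, from 0 to 85.4, then the shift along the tool's x, y, z in units of 50 mm (1.0 is 50 mm), then the turn, a rotation vector about the tool's x, y, z in units of 8 degrees (1.0 is 8 degrees). In form: [hand, dx, dy, dz, wx, wy, wz, hand, dx, dy, dz, wx, wy, wz, ...]. A call has 1 to 12 rows; each row shifts and turns the commanded pose from where the row before left it, along the tool's axes as they then stand; what a row does not reach is not made up. A row lasts 1/10 s, in which the tool goes at most 50 mm and 8.59 degrees, less where a joint would pass 70% of its speed; a pose out of reach is approached as far as the arm can. A call is refused whole if a number of a shift passes 1 or a number of a turn 1, either way. A call with a gripper value outside its range is refused whole. The fingers move at their own pace and stop on an object; FORCE is the grip in N (left out, the last holds). Time passes only in rows, so rows that do not move let the fingers close. It gives the time, the measured TCP pose, the force and the opening at its end, in the units of the state.
- observe(): the state, without advancing time (a new reading comes with each control period).
- get_image(name): name is "scene" or "top" or "wrist"; returns a dict with "frame" (384x512x3 uint8, red, green, blue), "depth" (384x512 float32, m along the optical axis (not along the pixel's ray), 0 where there is no reading), "K" (3x3 intrinsics, pixels), "rvec" (rotation vector, rad) and "tvec" (3), from world to camera coordinates, as OpenCV has them. Camera axes: x right, y down, z forward; pixel columns grow to the right and rows downward; lengths in m; the calibration is good to about 2 mm. A picture is of the moment at which its call begins.
- close_job(): hands the job in, once; it reports no verdict.
The state is a dict: "time_s": time; "q": joint angles; "qvel": joint speeds; "joint_efforts": joint torques, N m; "position": TCP position; "tool_rot": TCP orientation; "ft_force": force on the tool from outside, world axes, zero at the start; "wrist_torque": the same for the moment, N m; "grip_width": finger opening in m.
Only numpy, scipy, OpenCV 4.12 (cv2) and the standard library are available. Lean on these libraries where they do the work, as an engineer would, in place of code of your own. Each camera call takes 0.05 s, during which the arm holds its last target.

TASK

Pull the drawer of the low metal unit out to its stop, then slide the spring-loaded divider inside it along until its blade stands in line with the marker clip on the drawer front. While you keep the blade held at that mark, slide the black-lugged cam lever on its left face all the way toward the drawer front to close it, and finish still holding the blade at the mark: do not let go. Leave the clip where it sits and the things around undisturbed.

Things in the scene. Friction and masses are not known exactly. Their poses are not given: they have to be found in the camera images.
- cabinet: low brushed-metal drawer unit fixed on the table, 150 deep (x) x 320 wide (y) x 85 mm high with its drawer shut. Origin: centre of its underside; x points away from the robot into the unit, y to its left, z up. The drawer front (12 mm thick, top 78 mm above the table) has its face at x = -75 mm when shut; the shell's edge is at x = -63 mm. All moving parts slide along this x or y.
- drawer (a joint): how far the drawer is out, m: 0 shut, 0.115 at its stop; moves along the unit's -x. About 2.5 N of friction, stays where left. Floor 15 mm, side walls 50 mm above the table, inside 286 mm wide. Fully out, 115 mm of it, from the inner face of its front to the shell's edge, is open from above. A loose clear sauce cup stands in its right end.
- handle_mid (a point): middle of the drawer's handle, a round horizontal bar of 11 mm diameter and 120 mm length across y, 58 mm above the table, on two posts 51 mm either side of its middle; its axis is 45 mm in front of the drawer front's face (39 mm clear behind it, 37 at the clip); can be pinched from above.
- divider: the divider: upright metal blade, 4 mm thick (8 mm at its rolled top), 104 mm long along the unit's x, from 27 to 72 mm above the table, near end 5.5 mm behind the inner face of the drawer front. Its two grey feet (28 mm high, 18 mm across) run on rods. Origin: in the blade's mid-plane, at table height, 63 mm behind the inner face of the drawer front; axes as the unit's.
- blade_mid (a point): on the divider blade: middle of its length and thickness, 70 mm above the table. The divider slides 118 mm to the right (the unit's -y) from home, which is 60 mm left of the drawer's middle and 83 mm from its left wall. A spring always pulls it back left, also with the lever closed (2.5 N at home, 5 N after 100 mm), so it must be kept held: pushed from its left side or gripped.
- lever (a joint): travel of the cam lever, m: 0 open, 0.030 closed at its stop; it slides along the divider's left face toward the drawer front (the unit's -x). About 1.5 N of friction, stays where left.
- lever_lug (a point): middle of the top of the lever's black lug, 64 mm above the table. The lug is 10 mm along x, stands out from 3 to 23 mm left of the blade's middle, and spans 38 to 64 mm above the table. Open, its centre is 56 mm behind the inner face of the drawer front, closed 26 mm. Behind the open lug the blade's left face is free for 54 mm up to the shell's edge.
- mark_clip: dark metal marker clip astride the top edge of the drawer front, 12 mm wide along y, top 85 mm above the table, with a thin raised ridge along its middle. Grips the edge stiffly (14 N).
- mark_point (a point): the mark: inner end of the ridge on the clip, 85 mm above the table. The blade is at the mark when blade_mid has the same y as this point in the unit's frame. The mark lies 45 to 100 mm right of the blade's home.
- deli_cup_a: lidded clear deli cup, 86x78x59 mm, bystander left of the unit; origin at the underside's centre.
- deli_cup_b: second lidded clear deli cup, 86x78x59 mm, bystander on the left; origin at the underside's centre.
- sauce_bottle: squeeze bottle, 50 mm wide, 196 mm high, bystander left of the unit; origin at the underside's centre.
- shaker: salt shaker, 44 mm wide, 90 mm high, bystander right of the unit; origin at the underside's centre.
- roll: white roll of labels lying flat, 62 mm wide, 28 mm high, bystander right of the unit; origin at the underside's centre.

How it is judged (in metres and radians):
On the way, in this order (a step that is already met when the one before it is completed fails the run):
1. the drawer is out to its stop (value of joint drawer above 0.106 m), for 0.2 s.
2. the divider is held at the mark with the lever still open (value of joint drawer above 0.106 m and y of blade_mid in the frame of mark_point between -0.006 and 0.006 m and contact force between the fingers and divider above 1 N and value of joint lever below 0.012 m), for 0.3 s.
At the end, for the whole second after the job is handed in: The drawer is out to its stop (within 9 mm), the divider blade is in line with the clip's ridge (within 6 mm), the cam lever is closed (within 4 mm of its stop), and the robot's fingers still hold the divider, at rest, against its spring (over 1 N); bystanders within 30 mm of where they stood (value of joint drawer above 0.106 m and y of blade_mid in the frame of mark_point between -0.006 and 0.006 m and value of joint lever above 0.026 m and contact force between the fingers and divider above 1 N and linear speed of divider below 0.01 m/s and distance of each of deli_cup_a, deli_cup_b, sauce_bottle, shaker, roll from where it was at the start of the episode below 0.03 m); the arm keeps its last pose, push and grip.
It fails at once if the cam lever was slid while the divider was not held at the mark (over 12 mm off) (value of joint lever above 0.015 m and (y of blade_mid in the frame of mark_point above 0.012 m or y of blade_mid in the frame of mark_point below -0.012 m)).
It fails at once if the marker clip was pushed (contact force between any of the arm, the fingers and mark_clip above 14 N).
It fails at once if a bystander was knocked over or shoved (distance of any of deli_cup_a, deli_cup_b, sauce_bottle, shaker, roll from where it was at the start of the episode above 0.03 m or angle between any of deli_cup_a, deli_cup_b, sauce_bottle, shaker, roll's own z axis and vertical above 0.5 rad).
It also fails if it takes over 48 s, if anything falls off the work surface, if the arm or the gripper's body presses on something with over 40 N, if the wrist force passes 120 N, or if a joint passes its speed limit or range.

## Working session

There is one attempt and no reset: what is moved stays moved. The work goes in short steps, Python scripts to look and compute and a shell command to move; the robot and the scene stay as the last step left them, time stands still between calls to the robot, and variables do not carry over. Pictures are saved under pics/ and viewed, and the job is handed in when it is done.

```bash
ls; mkdir -p pics
python3 - <<'E'
from rig import *
import cv2
print(observe())
for n in ["scene","top","wrist"]:
    d=get_image(n); cv2.imwrite(f"pics/{n}0.png",d["frame"][:,:,::-1]); print(n,d["K"].tolist(),d["rvec"],d["tvec"])
E
```

```text
pics
{'time_s': 0.0, 'q': array([-8.49307121e+01,  2.18428575e+01,  7.43838057e+01,  1.52628441e-03,
        8.38577806e+01, -1.23356060e+01]), 'qvel': array([-0.00480968, -0.0635459 , -0.05678687,  0.07064106, -0.05619416,
        0.03358833]), 'joint_efforts': array([-2.67653355e-03, -4.48464882e+01, -2.31281340e+01, -3.63624422e-04,
        4.70924046e-03,  1.54285704e-07]), 'position': array([ 0.16449796, -0.52453059,  0.23069985]), 'tool_rot': array([[ 9.54215659e-01,  2.99119485e-01, -1.03845419e-04],
       [ 2.99119309e-01, -9.54214587e-01,  1.47039887e-03],
       [ 3.40734137e-04, -1.43413979e-03, -9.99998914e-01]]), 'ft_force': array([0.86989802, 1.13433657, 0.41277349]), 'wrist_torque': array([-0.00337869, -0.07803106,  0.03583285]), 'grip_width': 0.08575498162343034}
scene [[473.3269965827978, 0.0, 255.01728560508494], [0.0, 473.3269965827978, 189.685519907143], [0.0, 0.0, 1.0]] [ 1.0738811  -2.03640154  1.26679836] [0.39602867 0.2901409  0.77429103]
top [[399.460560634213, 0.0, 253.31853450172844], [0.0, 399.460560634213, 192.83360459400893], [0.0, 0.0, 1.0]] [ 2.14930629 -2.20835704  0.08484591] [0.07365977 0.62411282 1.10611364]
wrist [[283.23450875695016, 0.0, 252.56865231059822], [0.0, 283.23450875695016, 191.2741611112284], [0.0, 0.0, 1.0]] [-2.31453351  1.69777307  0.27627951] [-0.54859411 -0.04176692  0.38005276]
```

View pics/top0.png

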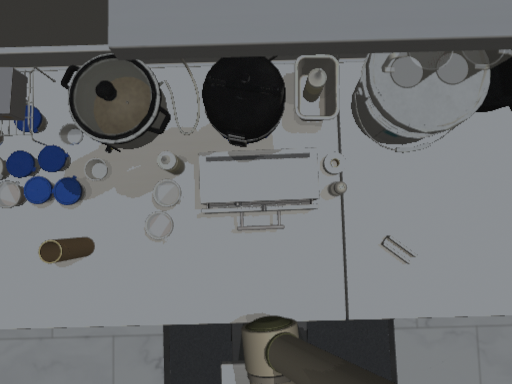

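View pics/scene0.png

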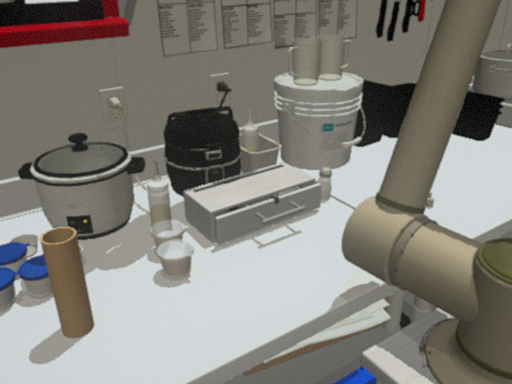

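The top view shows the unit at about cols 198–318, rows 150–212, with its handle near (260,227). The cups are to its left, and the shaker and roll to its right. Next I'll enlarge that area.

```bash
cat > h.py <<'E'
from rig import *
import cv2, numpy as np
def cam(n):
    d=get_image(n); R=cv2.Rodrigues(np.array(d["rvec"],float))[0]; d["R"]=R; d["t"]=np.array(d["tvec"],float).ravel(); return d
def crop(d,fn,c0,c1,r0,r1,s):
    im=cv2.resize(d["frame"][r0:r1,c0:c1,::-1],None,fx=s,fy=s,interpolation=cv2.INTER_CUBIC); cv2.imwrite(fn,im)
def px_z(d,u,v,z):
    ray=d["R"].T@np.linalg.inv(d["K"])@np.array([u,v,1.]); c=-d["R"].T@d["t"]
    return c+ray*(z-c[2])/ray[2]
def px_d(d,u,v):
    dep=d["depth"][int(round(v)),int(round(u))]
    return d["R"].T@(np.linalg.inv(d["K"])@np.array([u,v,1.])*dep-d["t"])
def proj(d,p):
    q=d["K"]@(d["R"]@np.asarray(p,float)+d["t"]); return q[:2]/q[2]
E
python3 - <<'E'
from h import *
d=cam("top"); crop(d,"pics/topc.png",190,350,140,240,5)
d=cam("scene"); crop(d,"pics/scc.png",170,340,150,260,4.5)
E
```

```text
(no output)
```

View pics/topc.png

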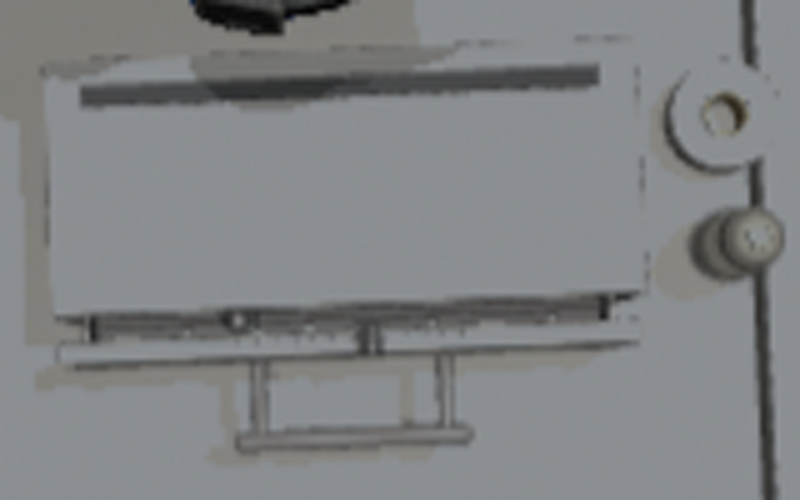

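View pics/scc.png

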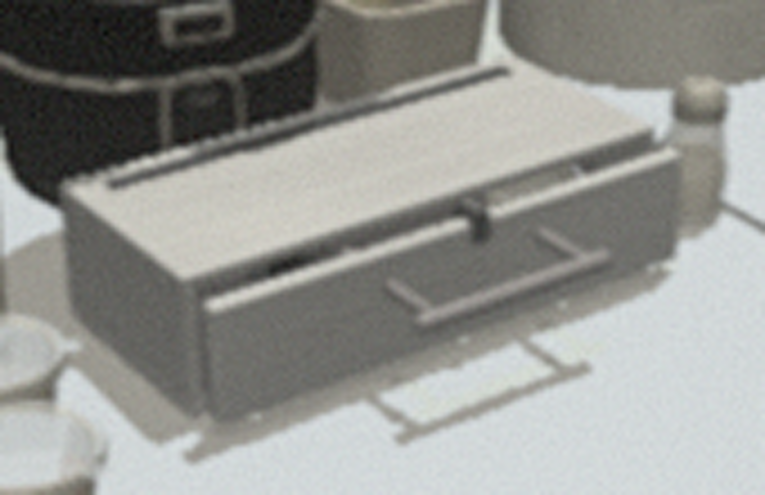

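Enlarged: the drawer stands slightly open. The handle bar runs from (240,442) to (470,433) in the crop, the clip is at about (370,340), and the front's top edge runs from (60,355) to (635,335).

Run:
```python
from h import *
d=cam("top")
f=lambda x,y:(190+(x+.5)/5-.5,140+(y+.5)/5-.5)
for n,x,y,z in [("hL",238,442,.058),("hR",472,433,.058),("fL",62,366,.078),("fR",636,343,.078),("shellL",55,317,.085),("shellR",643,294,.085),("backL",43,66,.085),("backR",635,40,.085),("clip_in",370,323,.085),("clip_out",370,355,.085),("postL",260,400,.058),("postR",446,395,.058),("shaker",755,237,.09)]:
    print(n,px_z(d,*f(x,y),z).round(4))
o=px_d(d,*f(300,200));print(o)
```

```text
hL [0.5281 0.1033 0.058 ]
hR [ 0.5296 -0.0246  0.058 ]
fL [0.5715 0.1961 0.078 ]
fR [ 0.5755 -0.1129  0.078 ]
shellL [0.5976 0.1985 0.085 ]
shellR [ 0.6014 -0.1166  0.085 ]
backL [0.7337 0.2028 0.085 ]
backR [ 0.7391 -0.1178  0.085 ]
clip_in [0.5898 0.0299 0.085 ]
clip_out [0.5727 0.0304 0.085 ]
postL [0.5507 0.0907 0.058 ]
postR [ 0.5507 -0.0111  0.058 ]
shaker [ 0.6299 -0.1768  0.09  ]
[0.65685082 0.06564631 0.08652252]
```

```bash
python3 -c "
from rig import *
print(grasp_offset)"; python3 -m pendant '[0,0,0,0,0,0,0.7, 0,0,0,0,0,0,0.7, 0,0,0,0,0,0,0.69]' 20
```

```text
-0.0187
time_s: 0.6
position: [0.1645, -0.5248, 0.2312]
tool_rot: [[1.0, 0.008, 0.0], [0.008, -1.0, 0.0], [0.0, -0.0, -1.0]]
ft_force: [-0.7, -0.1, 0.5]
grip_width: 0.0439
```

```bash
python3 -m pendant '[0,0.5,-0.75,0,0,0,0, 0,0.5,-0.75,0,0,0,0, 0,0.5,-0.75,0,0,0,0, 0,0.5,-0.75,0,0,0,0, 0,0.5,-0.75,0,0,0,0, 0,0.5,-0.75,0,0,0,0, 0,0.5,-0.75,0,0,0,0, 0,0.5,-0.75,0,0,0,0, 0,0.5,-0.75,0,0,0,0, 0,0.5,-0.75,0,0,0,0, 0,0.5,-0.75,0,0,0,0, 0,0,0,0,0,0,0]'
```

```text
time_s: 1.8
position: [0.4362, -0.1051, 0.2314]
tool_rot: [[1.0, 0.018, 0.001], [0.018, -1.0, 0.001], [0.001, -0.001, -1.0]]
ft_force: [0.1, -0.5, 0.1]
grip_width: 0.0002
```

```bash
python3 -m pendant '[0,0.6,-0.8,0,0,0,0.04, 0,0.6,-0.8,0,0,0,0, 0,0.6,-0.8,0,0,0,0, 0,0.6,-0.8,0,0,0,0, 0,0,0,0,0,0,0, 0,0,0,0,0,0,0]'
python3 - <<'E'
from h import *
d=cam("wrist"); cv2.imwrite("pics/w1.png",d["frame"][:,:,::-1])
E
```

```text
time_s: 2.4
position: [0.5533, 0.052, 0.2308]
tool_rot: [[1.0, 0.008, -0.001], [0.008, -1.0, -0.0], [-0.001, 0.0, -1.0]]
ft_force: [0.4, -0.1, -0.2]
grip_width: 0.0001
```

View pics/w1.png

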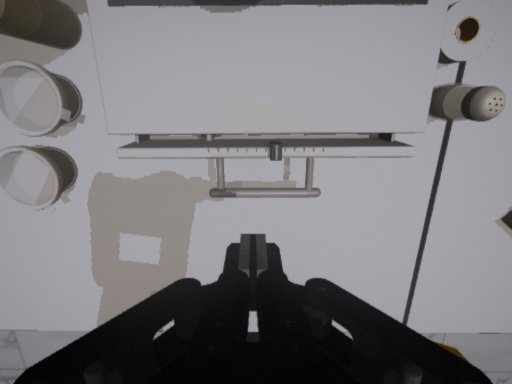

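The wrist view is sharper. It shows the bar from (210,192) to (320,192), posts at x=221 and 310, the clip at (276,150) and the front's edge at row 157. I'll enlarge it.

Run:
```python
from h import *
d=cam("wrist"); crop(d,"pics/w1c.png",190,350,120,210,5)
f=lambda u,v,z:px_z(d,u,v,z).round(4)
print("bar",f(210,192,.058),f(320,192,.058),"front outer edge",f(120,157,.078),f(412,157,.078),"clip",f(276,145,.085),f(276,158,.085),"posts",f(221,175,.058),f(310,175,.058),"shell",f(110,134,.085),f(430,132,.085))
print("shaker",f(488,103,.09))
```

```text
bar [0.5271 0.1017 0.058 ] [ 0.5281 -0.0275  0.058 ] front outer edge [0.5723 0.1922 0.078 ] [ 0.5745 -0.1164  0.078 ] clip [0.5873 0.0283 0.085 ] [0.5738 0.0279 0.085 ] posts [0.5479 0.0882 0.058 ] [ 0.5487 -0.0143  0.058 ] shell [0.5971 0.1956 0.085 ] [ 0.6014 -0.1258  0.085 ]
shaker [ 0.6297 -0.1725  0.09  ]
```

View pics/w1c.png

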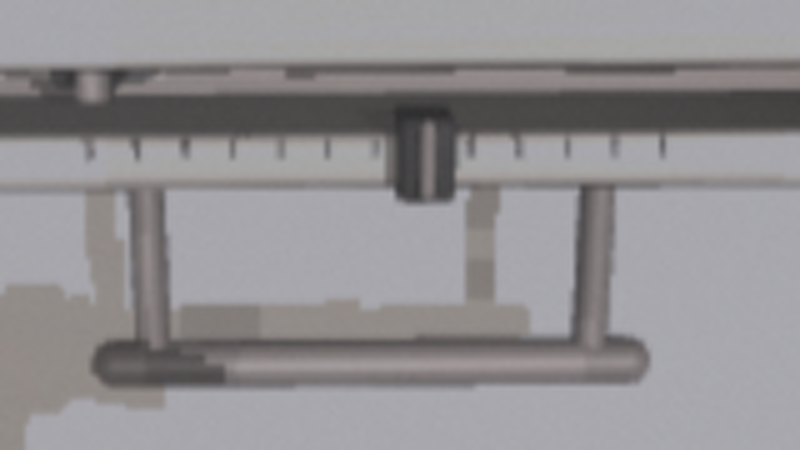

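```bash
python3 -m pendant '[0,0,-0.12,0.6,0,0,-0.02, 0,0,0,0.8,0,0,0, 0,0,0,0.8,0,0,0, 0,0,0,0.4,0,0,0, 0,0,0,0.4,0,0,0, 0,0,0,0.4,0,0,0, 0,0,0,0.4,0,0,0, 0,0,0,0,0,0,0]'
python3 - <<'E'
from h import *
d=cam("scene"); crop(d,"pics/s2.png",150,350,100,260,4)
E
```

```text
time_s: 3.3
position: [0.5517, 0.0565, 0.0397]
tool_rot: [[1.0, 0.007, -0.004], [0.007, -1.0, 0.0], [-0.004, -0.0, -1.0]]
ft_force: [0.2, 0.1, 1.2]
grip_width: -0.0002
```

View pics/s2.png

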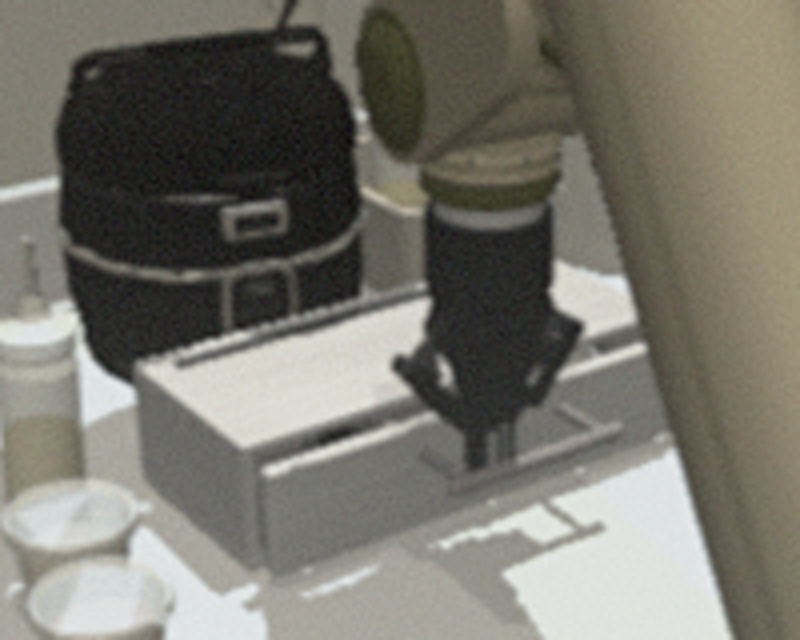

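The fingers are behind the bar between the posts (crop ~(485,450)), so I'll pull.

```bash
python3 -m pendant '[0,-0.1,0,0,0,0,0, 0,-0.1,0,0,0,0,0, 0,-0.2,0,0,0,0,0, 0,-0.2,0,0,0,0,0, 0,-0.2,0,0,0,0,0, 0,-0.2,0,0,0,0,0, 0,-0.2,0,0,0,0,0, 0,-0.2,0,0,0,0,0, 0,-0.2,0,0,0,0,0, 0,-0.2,0,0,0,0,0, 0,-0.1,0,0,0,0,0, 0,-0.1,0,0,0,0,0]'
```

```text
time_s: 4.55
position: [0.4527, 0.0571, 0.0412]
tool_rot: [[1.0, 0.009, -0.0], [0.009, -1.0, 0.0], [-0.0, -0.0, -1.0]]
ft_force: [2.3, 0.0, 0.5]
grip_width: -0.0
```

```bash
python3 -m pendant '[0,-0.1,0,0,0,0,0, 0,-0.04,0,0,0,0,0, 0,-0.04,0,0,0,0,0]'
```

```text
time_s: 4.85
position: [0.4441, 0.057, 0.0412]
tool_rot: [[1.0, 0.009, -0.0], [0.009, -1.0, 0.0], [-0.0, -0.0, -1.0]]
ft_force: [3.6, 0.1, -1.0]
grip_width: 0.0001
```

```bash
python3 -m pendant '[0,-0.06,0,0,0,0,0, 0,-0.06,0,0,0,0,0, 0,0,0,0,0,0,0]'
python3 - <<'E'
from h import *
d=cam("scene"); crop(d,"pics/s3.png",150,350,110,270,4)
d=cam("top"); crop(d,"pics/t3.png",190,350,140,260,5)
E
```

```text
time_s: 5.15
position: [0.4436, 0.0567, 0.0419]
tool_rot: [[1.0, 0.008, 0.013], [0.008, -1.0, -0.0], [0.013, 0.0, -1.0]]
ft_force: [21.0, 4.6, -13.9]
grip_width: 0.0001
```

View pics/s3.png

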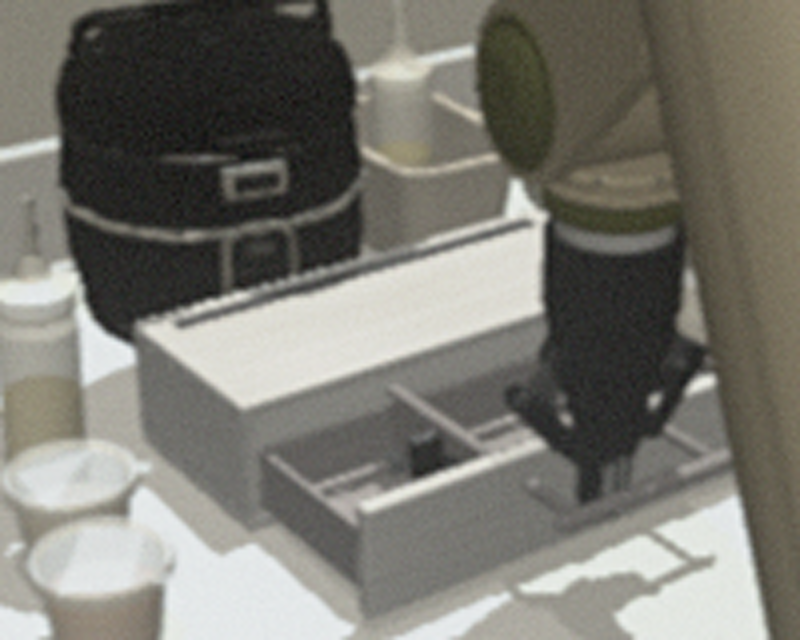

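View pics/t3.png

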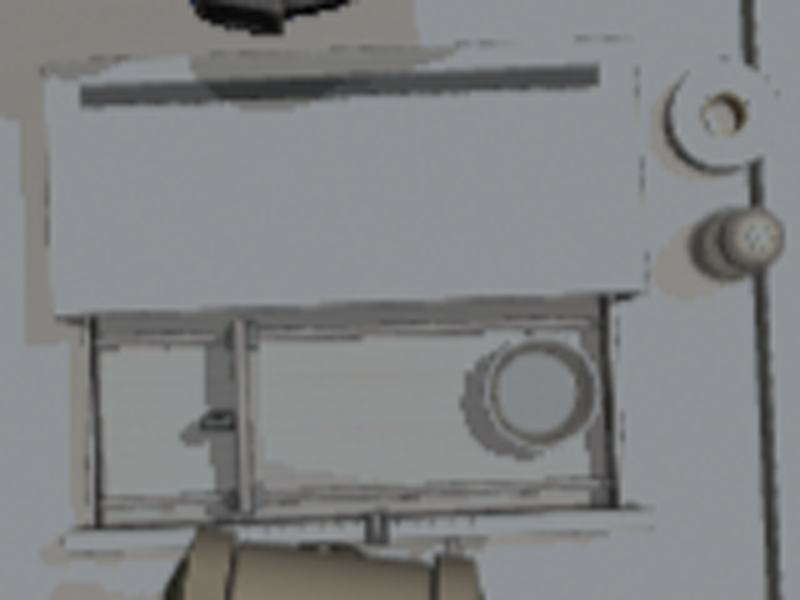

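The drawer hit its stop: 21 N, no further travel. The blade, lug and sauce cup are now visible. I'll back off the bar, lift, and look from the wrist.

```bash
python3 -m pendant '[0,0.15,0,0,0,0,0, 0,0.14,0,0,0,0,0, 0,0,0,-0.4,0,0,0, 0,0,0,-0.8,0,0,0, 0,0.3,-0.3,-0.8,0,0,0, 0,0.5,-0.3,-0.8,0,0,0, 50,0.5,-0.3,-0.4,0,0,0, 50,0,0,0,0,0,0, 50,0,0,0,0,0,0]'
python3 - <<'E'
from h import *
d=cam("wrist"); cv2.imwrite("pics/w4.png",d["frame"][:,:,::-1])
d=cam("top"); crop(d,"pics/t4.png",190,350,140,260,5)
f=lambda x,y,z:px_z(d,190+(x+.5)/5-.5,140+(y+.5)/5-.5,z).round(4)
print("clip",f(376,518,.085),f(376,541,.085),"blade",f(241,325,.072),f(246,510,.072),"lug",f(217,420,.064),"shell",f(300,303,.085),"front in",f(300,524,.078))
E
```

```text
time_s: 6.15
position: [0.5166, 0.1027, 0.2006]
tool_rot: [[1.0, 0.01, -0.002], [0.01, -1.0, -0.0], [-0.002, 0.0, -1.0]]
ft_force: [0.2, -0.1, -0.4]
grip_width: 0.0435
clip [0.4861 0.0298 0.085 ] [0.474  0.0301 0.085 ] blade [0.5913 0.0995 0.072 ] [0.4917 0.0992 0.072 ] lug [0.5404 0.1141 0.064 ] shell [0.6015 0.0671 0.085 ] front in [0.4837 0.0703 0.078 ]
```

View pics/w4.png

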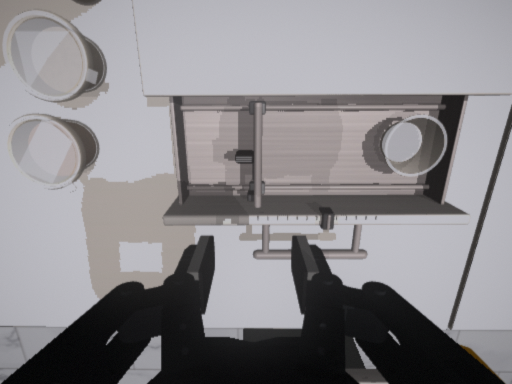

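View pics/t4.png

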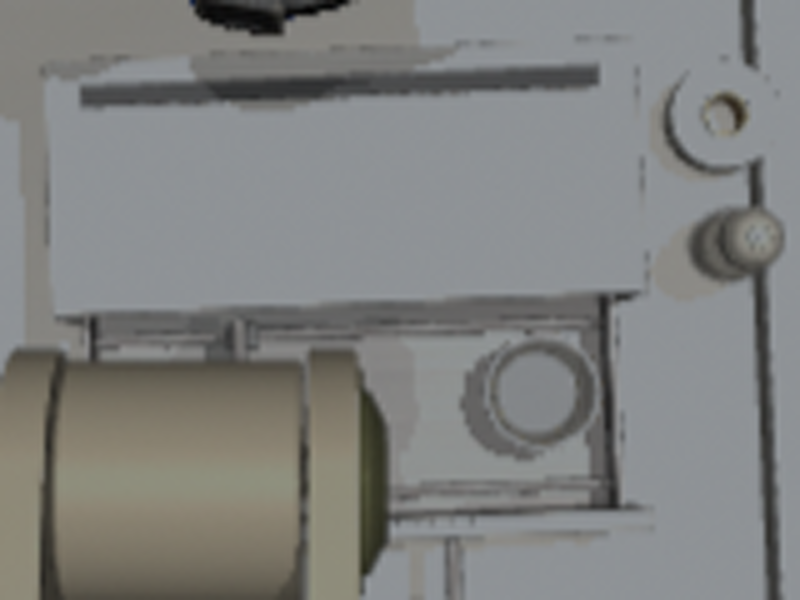

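The wrist view shows the blade top from (260,103) to (257,207), lug at (244,156), clip ridge at (327,220), front inner edge at row 215 and shell edge at row 95. I'll cross-check it against the top camera.

Run:
```python
from h import *
d=cam("wrist"); crop(d,"pics/w4c.png",160,340,85,265,3.3)
f=lambda u,v,z:px_z(d,u,v,z).round(4)
print("clip",f(327,213,.085),f(327,228,.085),"blade",f(260,103,.072),f(257,207,.072),"lug",f(236,156,.064),f(253,156,.064),"shell",f(300,96,.085),"front in",f(300,216,.078), "front out", f(300,223,.078))
t=cam("top")
```

```text
clip [0.4887 0.0295 0.085 ] [0.4725 0.028  0.085 ] blade [0.5911 0.097  0.072 ] [0.4892 0.0982 0.072 ] lug [0.5403 0.1197 0.064 ] [0.5405 0.1028 0.064 ] shell [0.5975 0.063  0.085 ] front in [0.4822 0.0546 0.078 ] front out [0.4744 0.0541 0.078 ]
```

View pics/w4c.png

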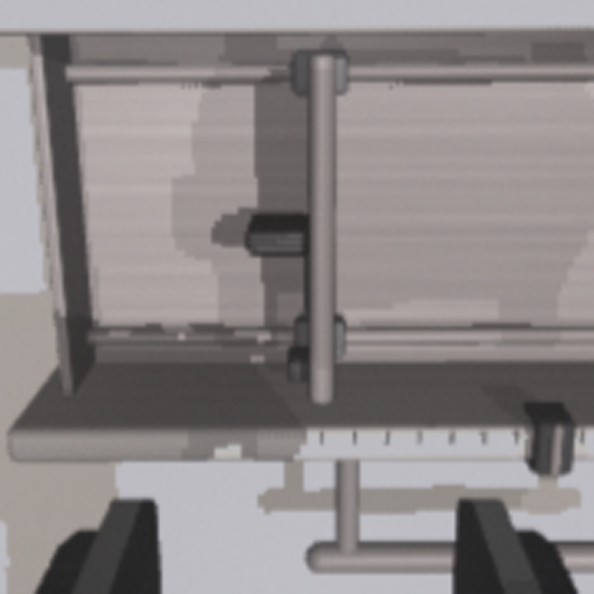

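```bash
python3 -m pendant '[40,0.55,0.05,0,0,0,-0.02, 40,0.55,0.04,0.4,0,0,0, 40,0,0,0.6,0,0,0, 40,0,0,0.6,0,0,0, 40,0,0,0.4,0,0,0, 40,0,0,0,0,0,0]'
python3 - <<'E'
from h import *
d=cam("wrist"); cv2.imwrite("pics/w5.png",d["frame"][:,:,::-1])
E
```

```text
time_s: 6.95
position: [0.5704, 0.0983, 0.0983]
tool_rot: [[1.0, 0.011, -0.007], [0.011, -1.0, 0.0], [-0.007, -0.0, -1.0]]
ft_force: [0.0, -0.8, -0.0]
grip_width: 0.0398
```

View pics/w5.png

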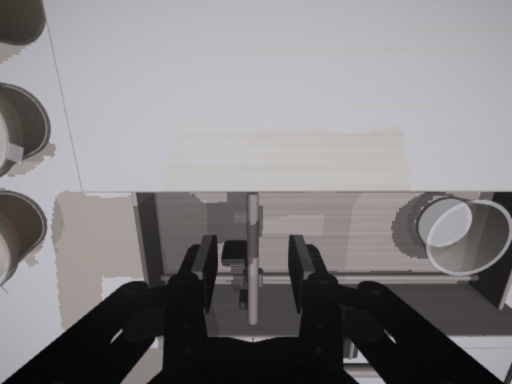

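The blade (col 252) is centred between the fingers (216 and 288), and the fingers are behind the lug. I'll descend and then narrow to a loose cage.

```bash
python3 -m pendant '[40,0,0,0.4,0,0,0, 40,0,0,0.4,0,0,0, 40,0,0,0.32,0,0,0, 40,0,0,0,0,0,0, 40,0,0,0,0,0,0]'
python3 - <<'E'
from h import *
d=cam("wrist"); cv2.imwrite("pics/w6.png",d["frame"][:,:,::-1])
E
```

```text
time_s: 7.5
position: [0.573, 0.0985, 0.0467]
tool_rot: [[1.0, 0.012, 0.002], [0.012, -1.0, -0.0], [0.002, 0.0, -1.0]]
ft_force: [-0.0, 0.3, 0.7]
grip_width: 0.0398
```

View pics/w6.png

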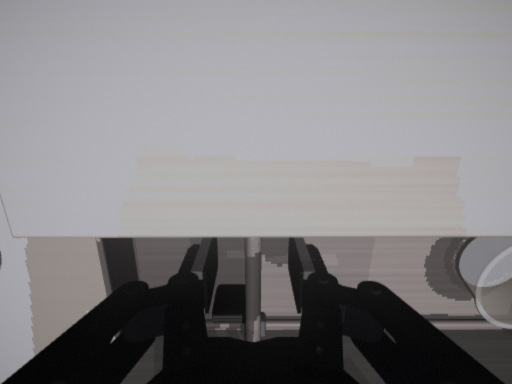

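```bash
python3 -m pendant '[25,0,0,0.1,0,0,0, 14,0,0,0,0,0,0, 12,0,0,0,0,0,0, 12,0,0,0,0,0,0, 12,0,0,0,0,0,0]'
```

```text
time_s: 8.05
position: [0.5725, 0.0987, 0.0405]
tool_rot: [[1.0, 0.012, 0.0], [0.012, -1.0, 0.0], [0.0, -0.0, -1.0]]
ft_force: [0.2, -0.1, -0.0]
grip_width: 0.0119
```

```bash
python3 -m pendant '[12,0,0.1,0,0,0,0, 12,0,0.2,0,0,0,0, 12,0,0.2,0,0,0,0, 12,0,0.2,0,0,0,0, 12,0,0.2,0,0,0,0, 12,0,0.2,0,0,0,0, 12,0,0.2,0,0,0,0, 12,0,0.11,0,0,0,0, 12,0,0,0,0,0,0, 12,0,0,0,0,0,0]'
python3 - <<'E'
from h import *
d=cam("wrist"); cv2.imwrite("pics/w7.png",d["frame"][:,:,::-1])
d=cam("top"); crop(d,"pics/t7.png",190,350,140,260,5)
d=cam("scene"); crop(d,"pics/s7.png",200,350,140,260,5)
E
```

```text
time_s: 9.05
position: [0.5733, 0.0281, 0.0404]
tool_rot: [[1.0, 0.012, 0.0], [0.012, -1.0, -0.0], [0.0, 0.0, -1.0]]
ft_force: [0.3, 4.4, 2.3]
grip_width: 0.0117
```

View pics/w7.png

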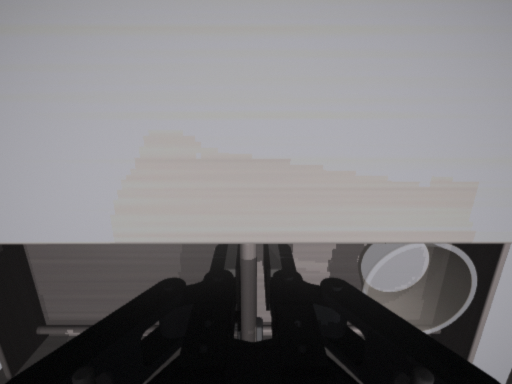

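View pics/t7.png

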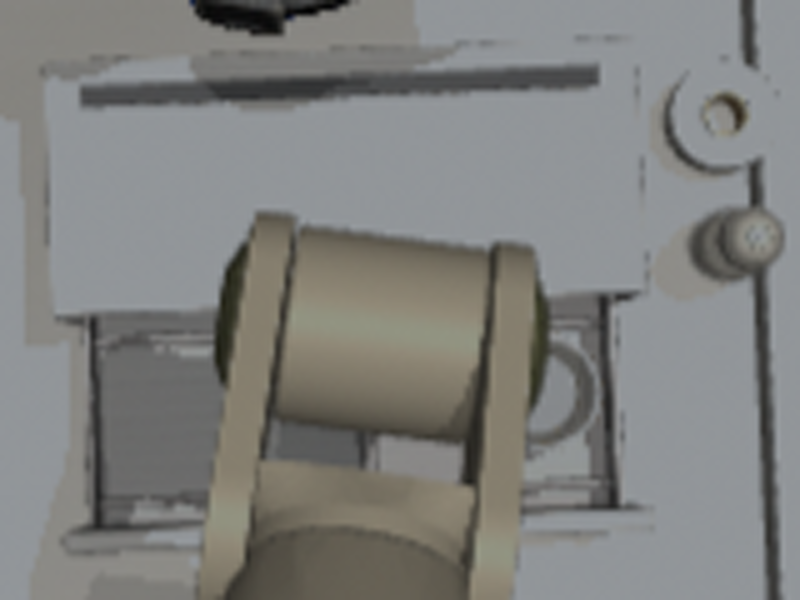

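View pics/s7.png

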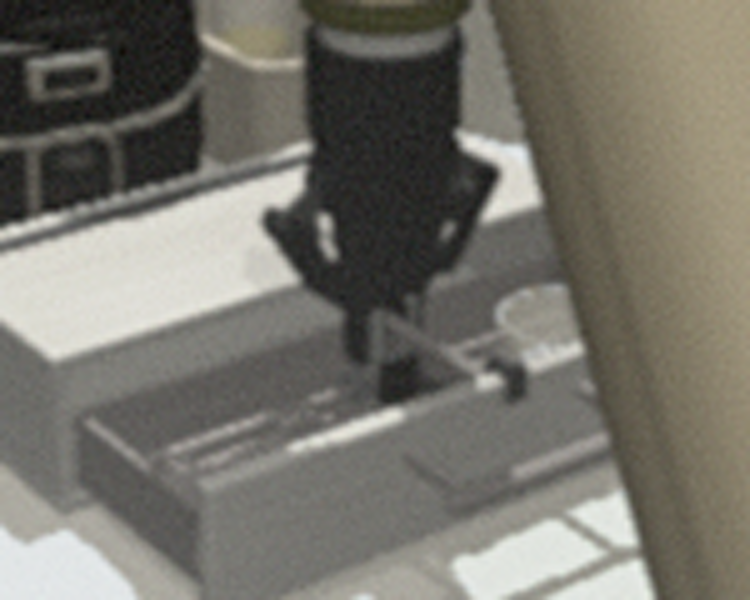

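The blade is visible from above at crop cols ~366–380, row 455, and in the scene view its near end is at (472,378). The 4.4 N force agrees with the spring at 70 mm. I'll check alignment numerically.

Run:
```python
from h import *
t=cam("top"); crop(t,"pics/t8.png",250,282,205,255,12)
s=cam("scene"); crop(s,"pics/s8.png",265,315,195,235,14)
for y in (.024,.030,.036):
    print(y,"blade near end px scene",proj(s,(.489,y+.0007*0,.072)).round(1),"top x=.51",proj(t,(.51,y,.072)).round(2))
print("mark proj",proj(s,(.4865,.0295,.085)).round(1),proj(t,(.4865,.0295,.085)).round(1))
```

```text
0.024 blade near end px scene [299.1 214.5] top x=.51 [266.56 234.  ]
0.03 blade near end px scene [297.1 215.2] top x=.51 [264.33 234.06]
0.036 blade near end px scene [295. 216.] top x=.51 [262.11 234.12]
mark proj [298.1 210.6] [264.9 243.1]
```

View pics/t8.png

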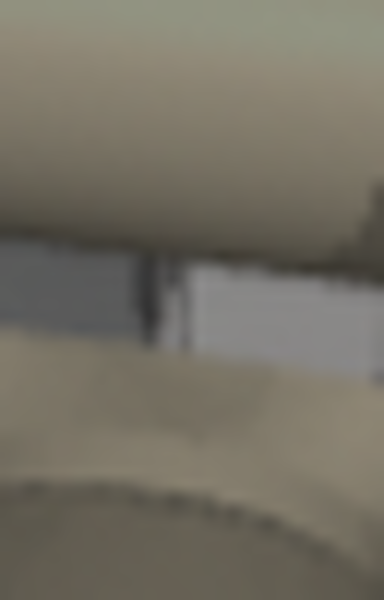

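View pics/s8.png

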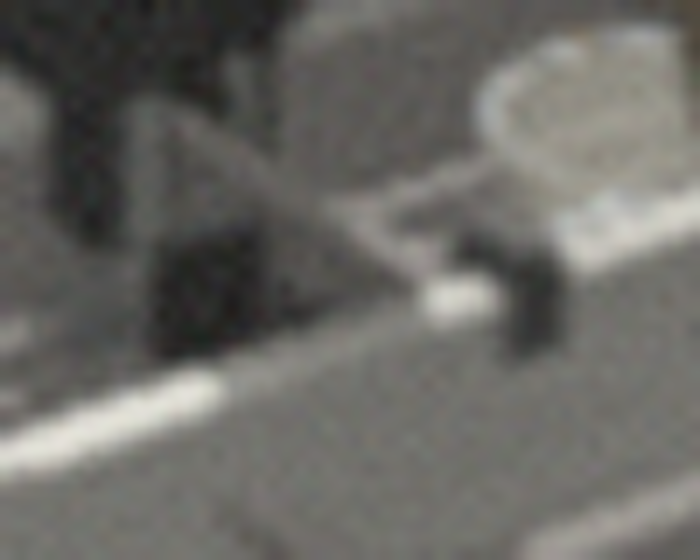

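Run:
```python
from h import *
s=cam("scene")
im=cv2.resize(s["frame"][195:235,265:315,::-1],None,fx=14,fy=14,interpolation=cv2.INTER_CUBIC)
q=lambda p:tuple(int(v) for v in ((proj(s,p)-[265,195]+.5)*14))
for y,c in ((.025,(255,0,0)),(.0302,(0,255,0)),(.0355,(0,0,255))):
    cv2.line(im,q((.5415,y,.072)),q((.489,y-.0006,.072)),c,1)
cv2.circle(im,q((.4865,.0295,.085)),4,(0,255,255),1)
cv2.circle(im,q((.474,.0295,.085)),4,(0,255,255),1)
cv2.imwrite("pics/s9.png",im)
```

```text
(no output)
```

View pics/s9.png

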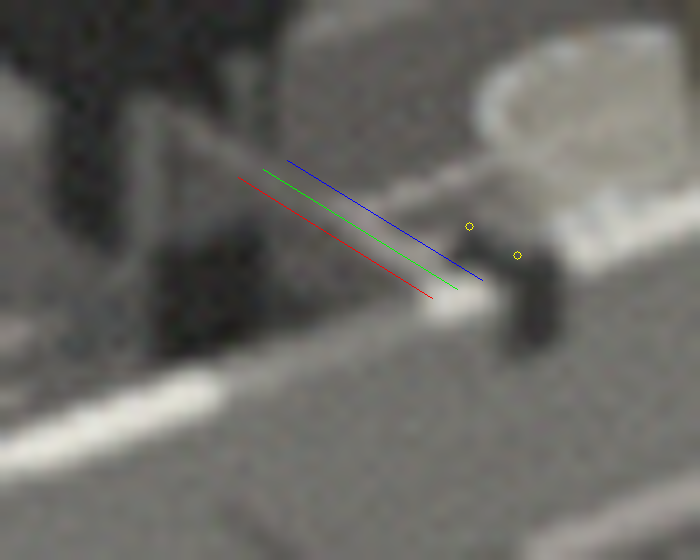

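The measured blade line lies on the projected y≈0.030 line, so it is aligned within about 1.5 mm. I'll hold 0.3 s, then slide the lever.

```bash
python3 -m pendant '[12,0,0,0,0,0,0, 12,0,0,0,0,0,0, 12,0,0,0,0,0,0, 12,-0.1,0,0,0,0,0, 12,-0.1,0,0,0,0,0, 12,-0.1,0,0,0,0,0, 12,-0.1,0,0,0,0,0, 12,0,0,0,0,0,0]'
```

```text
time_s: 10.15
position: [0.5532, 0.0278, 0.0403]
tool_rot: [[1.0, 0.012, 0.001], [0.012, -1.0, -0.0], [0.001, 0.0, -1.0]]
ft_force: [2.1, 4.2, 0.6]
grip_width: 0.0123
```

```bash
python3 -m pendant '[12,-0.1,0,0,0,0,0, 12,-0.1,0,0,0,0,0, 12,-0.1,0,0,0,0,0, 12,-0.1,0,0,0,0,0, 12,0,0,0,0,0,0]'
```

```text
time_s: 10.65
position: [0.5333, 0.0276, 0.0403]
tool_rot: [[1.0, 0.012, 0.001], [0.012, -1.0, -0.0], [0.001, 0.0, -1.0]]
ft_force: [2.2, 4.9, 0.3]
grip_width: 0.0118
```

```bash
python3 -m pendant '[12,-0.06,0,0,0,0,0, 12,-0.04,0,0,0,0,0, 12,0,0,0,0,0,0]'
```

```text
time_s: 10.95
position: [0.5287, 0.0275, 0.0404]
tool_rot: [[1.0, 0.012, 0.001], [0.012, -1.0, -0.0], [0.001, 0.0, -1.0]]
ft_force: [3.0, 4.2, -0.8]
grip_width: 0.0122
```

```bash
python3 -m pendant '[12,-0.04,0,0,0,0,0, 12,0,0,0,0,0,0]'
```

```text
time_s: 11.15
position: [0.5269, 0.0274, 0.0404]
tool_rot: [[1.0, 0.012, 0.002], [0.012, -1.0, -0.0], [0.002, 0.0, -1.0]]
ft_force: [3.4, 4.7, 0.1]
grip_width: 0.0122
```

```bash
python3 -m pendant '[12,-0.03,0,0,0,0,0, 12,0,0,0,0,0,0]'
```

```text
time_s: 11.35
position: [0.5265, 0.0273, 0.0405]
tool_rot: [[1.0, 0.012, 0.004], [0.012, -1.0, -0.0], [0.004, 0.0, -1.0]]
ft_force: [8.5, 4.1, -3.4]
grip_width: 0.0121
```

The force is rising at the predicted stop position (0.5265). One more small press, then check.

```bash
python3 -m pendant '[12,-0.03,0,0,0,0,0, 12,0,0,0,0,0,0, 12,0,0,0,0,0,0, 12,0,0,0,0,0,0]'
python3 - <<'E'
from h import *
s=cam("scene"); crop(s,"pics/s10.png",250,320,180,240,10)
t=cam("top"); crop(t,"pics/t10.png",190,350,140,260,5)
d=cam("wrist"); cv2.imwrite("pics/w10.png",d["frame"][:,:,::-1])
print(proj(s,(.51,.041,.064)),proj(s,(.54,.041,.064)))
E
```

```text
time_s: 11.75
position: [0.5263, 0.0271, 0.0406]
tool_rot: [[1.0, 0.011, 0.007], [0.011, -1.0, -0.001], [0.007, 0.001, -1.0]]
ft_force: [12.5, 5.3, -6.7]
grip_width: 0.0121
[287.66956766 215.98933528] [280.007763   211.00121075]
```

View pics/s10.png

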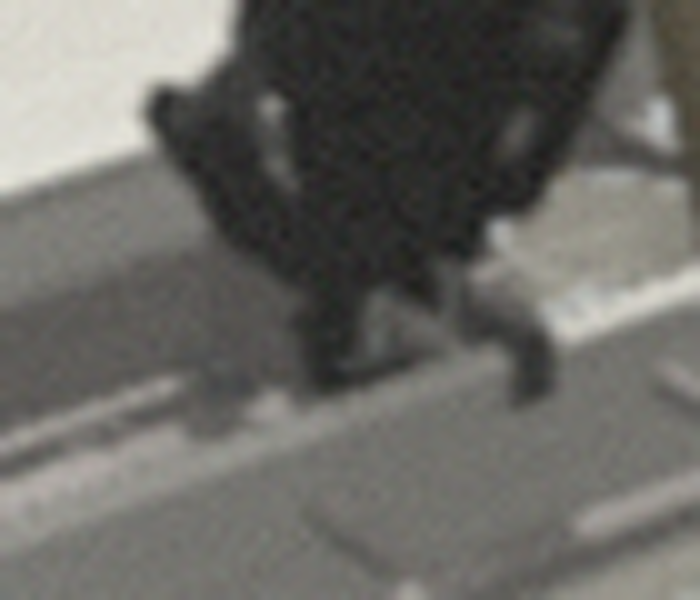

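View pics/t10.png

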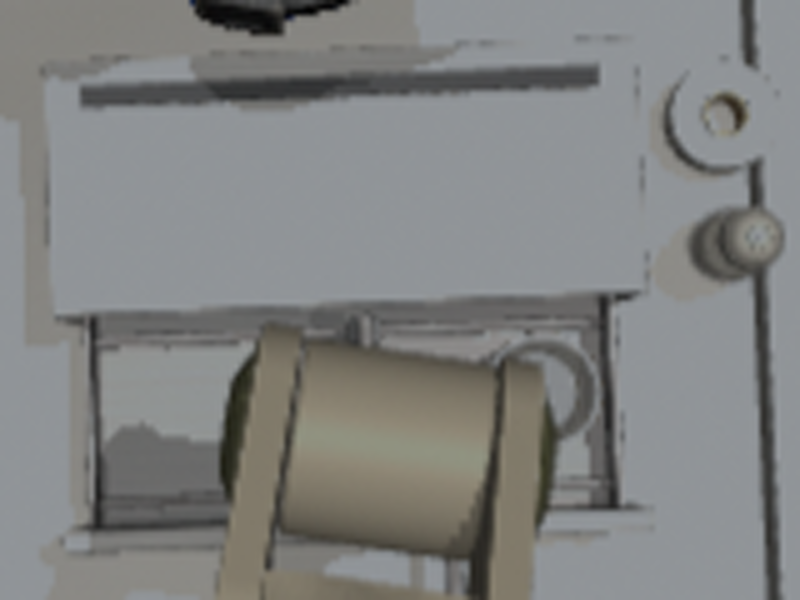

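View pics/w10.png

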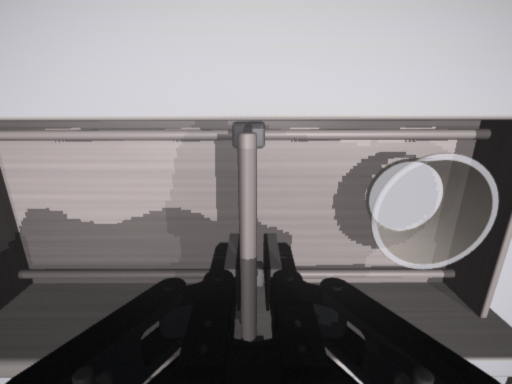

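The blade's far end is at crop (359,325) from the top and at (248,140) in the wrist view. The left finger sits against the lug, and the bystanders are unmoved. Final numeric check of the blade's y.

Run:
```python
from h import *
t=cam("top"); w=cam("wrist")
crop(t,"pics/t11.png",245,280,195,215,20)
print(px_z(t,190+359.5/5-.5,140+325.5/5-.5,.072),px_z(w,248,140,.072),px_z(w,248.5,225,.072))
print(observe()["ft_force"])
```

```text
[0.58955303 0.03562996 0.072     ] [0.59069372 0.03043635 0.072     ] [0.55433161 0.02995435 0.072     ]
[13.0790834   5.68620691 -6.96340197]
```

View pics/t11.png

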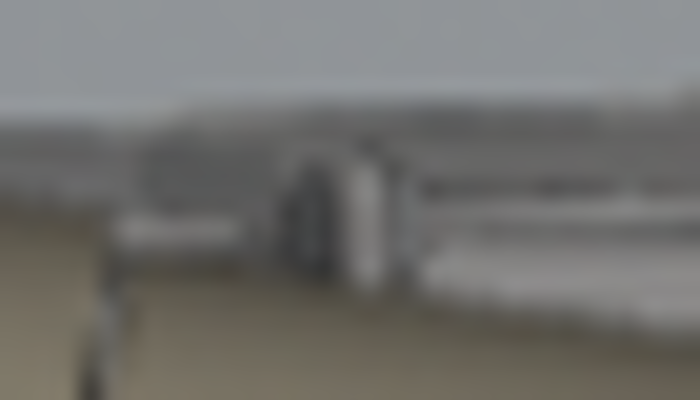

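The enlarged crop puts the blade at col 262.9, so y≈0.0316. The wrist camera gives 0.030, and the expected value is 0.0303–0.0307. It is aligned, held and closed, so I'm handing in.

Run:
```python
from h import *
o=observe();print(o["time_s"],o["position"],o["ft_force"],abs(o["qvel"]).max())
print(close_job())
```

```text
12.0 [0.52626079 0.02711288 0.04055479] [13.0790834   5.68620691 -6.96340197] 0.07472680835558355
the job is handed in; nothing more can be done
None
```

I handed the job in at 12.0 s, with the drawer at its stop, the lever closed and the fingers still holding the blade at the mark. The hand-in gives no verdict.

**What I did:** I hooked the drawer out by its handle until it stopped. I then caged the blade loosely between the fingers behind the lug and moved it about 70 mm right to the clip. After holding there, I slid the fingers forward to push the lever closed.

**Last checks:**
- **Drawer:** at its stop when I pulled it (21 N, no further travel). Later pushes were only toward that stop.
- **Blade:** y was 0.030 by the wrist camera and about 0.0315 by the top camera. The mark calls for about 0.0305, so it is within about 1 mm (limit 6 mm).
- **Lever:** the fingers stopped at x = 0.526, where the closed lever should be, with about 13 N forward. The lug was mostly hidden by the finger, so I judged closure from position and force.
- **Hold:** the side force was 4–6 N against the spring and the arm was at rest.
- **Bystanders:** the shaker and roll stand where they did in the last top view. I did not re-measure the two deli cups and the bottle at the end, but the arm stayed well clear of them.

**Disagreement:** my first top-camera reading of the blade's far end gave y = 0.0356. An enlarged crop showed I had misread the pixel column, and the corrected value agrees with the wrist camera.

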